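# Sieve the small rollers out of the wheel nuts

## Robot

A 6-joint arm with a two-finger parallel gripper is mounted at the origin on the work surface. World frame = base frame: x ahead of the robot, y to its left, z up, the work surface at z = 0. Lengths are in m, angles in degrees, forces in N, time in s.
With the tool pointing down it reaches from about 0.25 to 0.725 m from the base axis. Payload 9.7 kg.
Tool frame: the origin (TCP) lies at the very end of the fingers, on their centre line; the grasp point (between the pads) lies 19 mm behind it; z points along the fingers, y is the direction in which the jaws open and shut (so a half turn about z gives the same grasp; the last joint's range is limited). The gripper opens to 85 mm and grips with 20 to 120 N. Pads are 22 mm wide; open, the fingers measure 114 mm over their backs; the gripper's body (76 mm by 85 mm) begins 54 mm behind the grasp point. The pads swing forward as they close: fully open they stand 13 mm farther back than shut.
Start: joints at [-63.598, 4.979, 10.078, 95.1, 0, 90], TCP at [0.245, -0.493, 0.231] pointing down, gripper open.
Joint ranges: [-179.16, 179.16], [-48.56, 103.87], [-65.8, 70.77], [-126.05, 130.52], [-82.76, 87.17], [-180, 180]. Speed limits (degrees/s): [127.2, 127.2, 147.25, 180, 180, 180].

## Interface

Orientations are given as [roll, pitch, yaw] about the fixed x, y, z axes, in that order (R = Rz(yaw) Ry(pitch) Rx(roll)).
In Python, from workcell import bot, camera, ticket gives the robot as it stands.
- The arm moves only by the shell command python3 -m jog 'ROWS' [FORCE]. ROWS is a JSON object of lists of equal length, an entry for each row: "turn": the turn, a rotation vector about the world's x, y, z each as a share of 8 degrees, from -1 to 1, a list of three; "delta_pos": the shift along the world's x, y, z each as a share of 50 mm, from -1 to 1, a list of three; "hand": the opening, from -1 (shut) to 1 (fully open). A call has exactly 10 rows; each row shifts and turns the commanded pose from where the row before left it; what a row does not reach is not made up. A row lasts 1/10 s, in which the tool goes at most 50 mm and 8.59 degrees, less where a joint would pass 70% of its speed; a pose out of reach is approached as far as the arm can. A call with a number of a shift or a turn outside -1 to 1 is refused whole. A call with a gripper value outside its range is refused whole. The fingers move at their own pace and stop on an object; FORCE is the grip in N (left out, the last holds). Time passes only in rows, so rows that do not move let the fingers close, or fill a call up. It gives the time, the measured TCP pose, the force and the opening at its end, in the units of the state.
- bot.get_obs(): the state, without advancing time (a new reading comes with each control period).
- camera(name): name is "scene" or "top" or "wrist"; returns a dict with "frame" (384x512x3 uint8, red, green, blue), "range_z" (384x512 float32, m along the optical axis (not along the pixel's ray), 0 where there is no reading), "fx", "fy", "cx", "cy" (pixels), "k1" (the pictures are not rectified: a ray, as slopes to the right and down, at radius r is drawn at 1 + k1 r^2 times it, then the intrinsics apply), "extrinsics" (4x4, takes a point from world to camera coordinates); the wrist camera has in their place "mount" (4x4, takes a point from camera to tool coordinates, whose origin is the TCP and whose axes are the flange's). Camera axes: x right, y up, looking along -z (the intrinsics and any distortion apply to the point x, -y, -z); pixel columns grow to the right and rows downward; lengths in m; the calibration is good to about 2 mm. A picture is of the moment at which its call begins: read the wrist's pose just before it.
- ticket.job_done(): hands the job in, once; it reports no verdict.
The state is a dict: "time": time; "q": joint angles; "qd": joint speeds; "joint_efforts": joint torques, N m; "ee_pos": TCP position; "tcp_rot": TCP orientation; "wrist_force": force on the tool from outside, world axes, zero at the start; "torque": the same for the moment, N m; "opening": finger opening in m.
Only numpy, scipy, OpenCV 4.12 (cv2) and the standard library are available. Lean on these libraries where they do the work, as an engineer would, in place of code of your own. Each camera call takes 0.05 s, during which the arm holds its last target.

## Task

Pick up the sieve by its orange handle with all its parts still in it, hold it just above the red bin under the strip lamp and shake it side to side until all four small brass rollers have dropped through into the bin. Keep the three big wheel nuts in the sieve, set the sieve back down flat inside the black tray and let go. Do not bump the lamp hard, and leave everything else on the table alone.

Things in the scene. Friction and masses are not known exactly. Their poses are not given: they have to be found in the camera images.
- sieve: Hand sieve: open aluminium pan, 116 mm along its x, 128 along its y, walls 42 high and 3 thick, 0.22 kg empty, 0.41 kg loaded. Origin: centre of its underside, z up. Starts level in the black tray, loaded. A straight orange handle bar in the plane y = 0, 14 mm wide, 18 deep, slopes 35 degrees over the pan: z 43 mm at the -x wall, z 127 mm at the +x wall, on a post at each (overall height 136 mm).
- sieve_grip (a point): Middle of the sieve's orange handle bar, 85 mm straight above the sieve's origin and near above the centre of mass; same axes as the sieve. Pinch the bar across its 14 mm width (along the sieve's y); a tool leaning 25 to 45 degrees, fingers pointing down and towards the sieve's +x, suits its slope.
- sieve_floor (a point): Centre of the sieve's smooth 4 mm steel floor (top face; friction about 0.22). Four 18 mm slots run all along x, between three 14 mm bars (at y = 0, +-32 mm) and a 4 mm ledge at each side wall. Rollers stand on the bars, nuts lie across slots. Sharp shaking along the sieve's y (40 mm strokes at 0.3 m/s) drops rollers through the slots; in gentle level motion they ride along.
- bin: Fixed open red plastic bin, 170 mm along x, 230 mm along y, 60 mm high, walls and floor 5 mm. Origin at the centre of its underside, z up.
- lamp: Fixed strip lamp straddling the bin; origin and axes are the bin's. Bar x 2 to 52 mm, 350 mm long in y, 294 to 319 mm above the table, on two 16 mm posts at x 27, y +-155 mm (feet 44 mm wide, 8 high). Open towards -x, the robot's side: a gripper upright over the bin's middle hits the bar; one leaning back to -x by 25 to 45 degrees clears it.
- tray: Fixed shallow black plastic tray, 210 x 210 mm, rim 14 mm high, walls and floor 5 mm. Origin at the centre of its underside, z up. Where the sieve stands at the start and must stand at the end.
- roller0_mid (a point): Centre of a brass roller (a loose short cylinder 12 mm across, 12 mm high, 11 g); it passes a slot any way round. One of four, starting upright in the sieve.
- roller1_mid (a point): Centre of a brass roller (a loose short cylinder 12 mm across, 12 mm high, 11 g); it passes a slot any way round. One of four, starting upright in the sieve.
- roller2_mid (a point): Centre of a brass roller (a loose short cylinder 12 mm across, 12 mm high, 11 g); it passes a slot any way round. One of four, starting upright in the sieve.
- roller3_mid (a point): Centre of a brass roller (a loose short cylinder 12 mm across, 12 mm high, 11 g); it passes a slot any way round. One of four, starting upright in the sieve.
- nut0_mid (a point): Centre of a dark steel wheel nut (a loose hexagonal block, 27 mm across flats, 31 mm across corners, 24 mm high, about 50 g); too big for the slots. One of three, starting in the sieve.
- nut1_mid (a point): Centre of a dark steel wheel nut (a loose hexagonal block, 27 mm across flats, 31 mm across corners, 24 mm high, about 50 g); too big for the slots. One of three, starting in the sieve.
- nut2_mid (a point): Centre of a dark steel wheel nut (a loose hexagonal block, 27 mm across flats, 31 mm across corners, 24 mm high, about 50 g); too big for the slots. One of three, starting in the sieve.
- tin_small: Bystander, to be left alone: small yellow tin, 36 mm across, 45 mm high, between the bin and tray, nearer the robot. Origin at the centre of its underside.
- tin_yellow: Bystander, to be left alone: yellow tin, 72 mm across, 85 mm high, beyond bin and tray. Origin at the centre of its underside.
- flask_black: Bystander, to be left alone: black bottle with red cap, 70 mm across, 170 mm high, on the left side. Origin at the centre of its underside.
- spray_can: Bystander, to be left alone: blue can, 54 mm across, 180 mm high, on the right side. Origin at the centre of its underside.
- carton: Bystander, to be left alone: cardboard box 100 x 140 x 90 mm, on the right side. Origin at the centre of its underside.
- glue_jar: Bystander, to be left alone: white jar with green lid, 60 mm across, 70 mm high, beyond bin and tray. Origin at the centre of its underside.
Not all that is in view belongs to the job. Leave any blue or green look-alike of the sieve alone.

How it is judged:
By the outcome, as a careful person would: the job done as asked, in the order asked, and still so for the second after the job is handed in, with the robot touching nothing.
It also fails if it takes over 67 s, if anything falls off the work surface, if the arm or the gripper's body presses on something with over 40 N, if the wrist force passes 120 N, or if a joint passes its speed limit or range.

## Working session

There is one attempt and no reset: what is moved stays moved. The work goes in short steps, Python scripts to look and compute and a shell command to move; the robot and the scene stay as the last step left them, time stands still between calls to the robot, and variables do not carry over. Pictures are saved under pics/ and viewed, and the job is handed in when it is done.

```bash
ls; mkdir -p pics; cat > h.py <<'E'
import numpy as np, cv2
from workcell import bot, camera, ticket
from scipy.spatial.transform import Rotation as R
def save(c,n): cv2.imwrite('pics/'+n,c['frame'][:,:,::-1])
def xyz(c):
    H,W=c['range_z'].shape
    u,v=np.meshgrid(np.arange(W),np.arange(H))
    K=np.array([[c['fx'],0,c['cx']],[0,c['fy'],c['cy']],[0,0,1]])
    p=cv2.undistortPoints(np.stack([u,v],-1).reshape(-1,1,2).astype(float),K,np.array([c['k1'],0,0,0,0.])).reshape(H,W,2)
    z=c['range_z']
    P=np.stack([p[...,0]*z,-p[...,1]*z,-z,np.ones_like(z)],-1)
    return P
def world(c,T=None):
    M=np.linalg.inv(c['extrinsics']) if T is None else T
    W=(xyz(c)@np.array(M).T)[...,:3]; W[c['range_z']<=0]=np.nan
    return W
def wristT(c,o):
    T=np.eye(4);T[:3,:3]=R.from_euler('xyz',o['tcp_rot'],degrees=True).as_matrix();T[:3,3]=o['ee_pos']
    return T@np.array(c['mount'])
E
python3 - <<'E'
from h import *
o=bot.get_obs();print(o)
for n in('scene','top','wrist'):
    c=camera(n);save(c,n+'0.png');np.savez('/tmp/'+n,**c);print(n,c['fx'],c['k1'])
E
```

```text
pics
{'time': 0.0, 'q': array([-6.35977384e+01,  5.01250903e+00,  1.00344058e+01,  9.50976101e+01,
       -1.59996330e-03,  8.99996687e+01]), 'qd': array([-0.0539285 ,  0.05678319,  0.1005768 , -0.02992735, -0.055176  ,
       -0.01663691]), 'joint_efforts': array([-4.18761711e-04, -5.20389032e+01,  4.64800715e+01,  1.64864247e-02,
       -8.06374555e-05, -7.13425948e-06]), 'ee_pos': array([ 0.24446678, -0.49244423,  0.2305691 ]), 'tcp_rot': array([-1.79924287e+02,  1.59952405e-03,  2.64025951e+01]), 'wrist_force': array([-0.36795058, -1.02825423,  0.12126382]), 'torque': array([ 0.01268482, -0.03454048,  0.0351455 ]), 'opening': 0.08556677837681156}
scene 381.6411028360048 0.027954400359587104
top 381.16017284377 -0.06552315687427347
wrist 306.7395222603842 -0.05449198805350967
```

View pics/scene0.png

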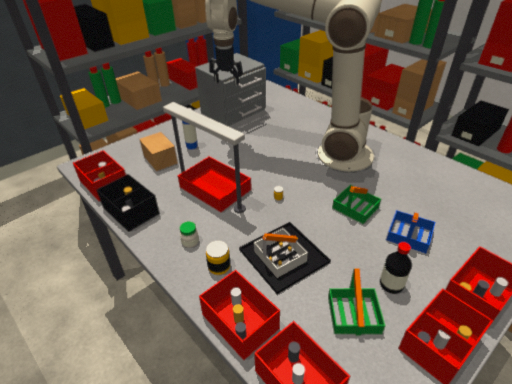

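View pics/top0.png

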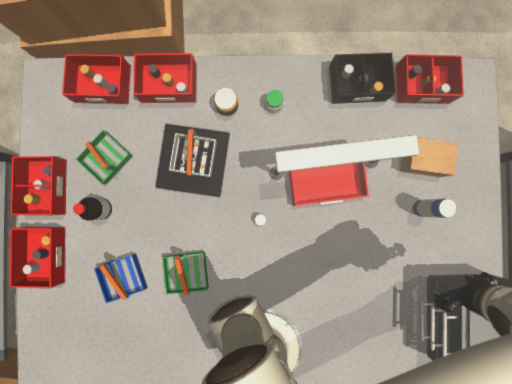

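View pics/wrist0.png

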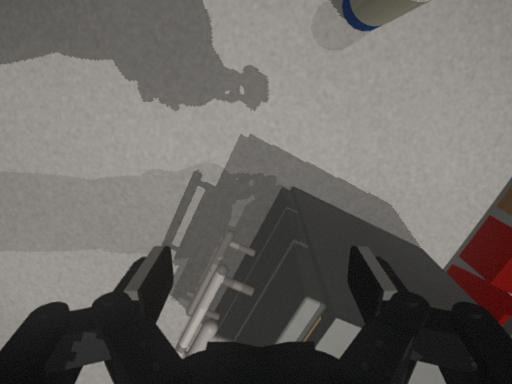

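The scene picture shows the aluminium sieve in the black tray at (281,250), and it's at (192,155) in top. The bin under the lamp is at top (330,183). Things that could be taken for the sieve, in top pixels: green (104,157), green (185,272) and blue (121,277). I choose the aluminium one in the black tray.

```bash
python3 - <<'E'
from h import *
c=dict(np.load('/tmp/top.npz'));W=world(c);f=c['frame'];hsv=cv2.cvtColor(f,cv2.COLOR_RGB2HSV)
cv2.imwrite('pics/crop.png',cv2.resize(f[115:205,145:240,::-1],None,fx=6,fy=6,interpolation=cv2.INTER_CUBIC))
s=dict(np.load('/tmp/scene.npz'));cv2.imwrite('pics/crops.png',cv2.resize(s['frame'][215:295,230:335,::-1],None,fx=6,fy=6,interpolation=cv2.INTER_CUBIC))
def rect(m,n):
    P=W[m];P=P[~np.isnan(P[:,0])]
    r=cv2.minAreaRect(P[:,:2].astype(np.float32)); print(n,len(P),r,'z',np.percentile(P[:,2],[2,50,98]))
    return P
h,sa,v=hsv[...,0],hsv[...,1],hsv[...,2]
Y,X=np.mgrid[:384,:512]
box=lambda a,b,c_,d:(X>a)&(X<c_)&(Y>b)&(Y<d)
def clean(m):
    n,l,st,_=cv2.connectedComponentsWithStats(m.astype(np.uint8)); return l==1+np.argmax(st[1:,4])
tr=clean((v<70)&box(150,118,235,202)&(W[...,2]<0.03)); rect(tr,'tray')
og=clean((h<18)&(sa>150)&(v>90)&box(165,120,220,190)); P=rect(og,'handle')
z=P[:,2]; 
A=np.c_[z,np.ones(len(z))];print(np.linalg.lstsq(A,P[:,:2],rcond=None)[0])
for zz in(.06,.09,.12): 
    k=abs(z-zz)<.008;print(zz,P[k].mean(0) if k.any() else None)
rd=((h<8)|(h>172))&(sa>150)&(v>50)&box(270,140,385,215); 
rect(clean(rd),'bin'); rect(rd&(W[...,2]>.045),'binrim')
lp=clean((W[...,2]>.27)&box(260,130,430,180)); rect(lp,'lamp')
wl=(W[...,2]>.035)&(W[...,2]<.06)&box(160,120,225,190)&~og; rect(wl,'sieve walls')
wl&=(sa<60)
for n,b in dict(small=box(250,210,270,230),yel=box(210,85,240,118),glue=box(262,88,288,112)).items():
    rect(clean(b&(W[...,2]>.02)),n)
E
```

```text
tray 819 ((0.5840476155281067, 0.2878672480583191), (0.2244085967540741, 0.14421197772026062), 39.004180908203125) z [-0.00118194  0.00393757  0.01174023]
handle 201 ((0.6134454011917114, 0.21376533806324005), (0.015080004930496216, 0.11965698003768921), 80.86711120605469) z [0.05666765 0.09878248 0.13686723]
[[ 1.41902577 -0.22444961]
 [ 0.47700266  0.23437687]]
0.06 [0.5642335  0.22025881 0.06147742]
0.09 [0.60329114 0.21405166 0.08950033]
0.12 [0.64822236 0.20676192 0.12054693]
bin 2118 ((0.525596022605896, -0.20671698451042175), (0.10696347802877426, 0.21841560304164886), 7.192178249359131) z [-0.00055005  0.00442738  0.05979784]
binrim 157 ((0.5232672691345215, -0.21130415797233582), (0.10125622153282166, 0.227127805352211), 6.947220325469971) z [0.05091463 0.05905267 0.06389273]
lamp 2999 ((0.5819321274757385, -0.2046879231929779), (0.051924385130405426, 0.34886717796325684), 6.733914852142334) z [0.31190131 0.31794434 0.32124831]
sieve walls 227 ((0.6169331669807434, 0.2131330966949463), (0.12951813638210297, 0.1215730756521225), 80.85066223144531) z [0.03553688 0.04474193 0.05514283]
small 100 ((0.41585031151771545, 0.002062644809484482), (0.030983291566371918, 0.030848797410726547), 89.9649658203125) z [0.03263807 0.04391572 0.04848467]
yel 526 ((0.7807051539421082, 0.1063663512468338), (0.06813900172710419, 0.07197950035333633), 46.32696533203125) z [0.02529158 0.08294104 0.08756461]
glue 335 ((0.784757673740387, -0.04374023526906967), (0.05678678676486015, 0.05566597357392311), 41.380367279052734) z [0.0248849  0.06758085 0.07358451]
```

View pics/crop.png

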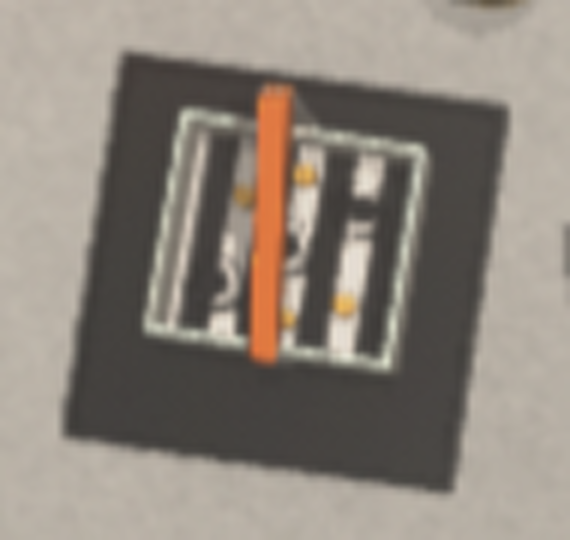

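View pics/crops.png

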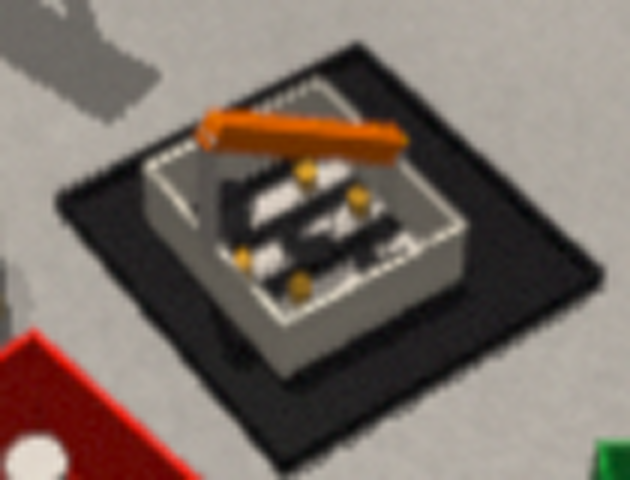

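The crop confirms an aluminium pan with four brass rollers, dark nuts and an orange handle that rises towards +x. Next I compute the tray centre and the approach.

```bash
cat >> h.py <<'E'
def ray(c,px,z):
    K=np.array([[c['fx'],0,c['cx']],[0,c['fy'],c['cy']],[0,0,1]])
    p=cv2.undistortPoints(np.array(px,float).reshape(-1,1,2),K,np.array([c['k1'],0,0,0,0.])).reshape(-1,2)
    M=np.linalg.inv(c['extrinsics']);d=np.c_[p[:,0],-p[:,1],-np.ones(len(p))]@M[:3,:3].T
    t=(z-M[2,3])/d[:,2];return M[:3,3]+d*t[:,None]
def rot(lean,yaw): return R.from_euler('xyz',[180,-lean,yaw],degrees=True)
def togo(grasp,lean,yaw,back=0,off=.019):
    o=bot.get_obs();r=rot(lean,yaw);z=r.as_matrix()[:,2]
    t=np.array(grasp)+z*(off-back);c=R.from_euler('xyz',o['tcp_rot'],degrees=True)
    dr=np.degrees((r*c.inv()).as_rotvec())
    print('target',t.round(4),'dpos/50mm',((t-o['ee_pos'])/.05).round(3),'drot/8deg',(dr/8).round(3),'F',o['wrist_force'].round(1),'open',round(o['opening'],4),'t',o['time'],'q',o['q'].round(1))
E
python3 - <<'E'
from h import *
c=dict(np.load('/tmp/top.npz'))
px=np.array([(122,52),(508,105),(453,490),(65,437)])/6+[145,115]-.5
P=ray(c,px,.014);print(P,P.mean(0))
px=np.array([(188,110),(427,150),(392,368),(147,332)])/6+[145,115]-.5
P=ray(c,px,.047);print(P,P.mean(0))
togo([.617,.2125,.09],35,-9,.10)
E
```

```text
[[0.72295077 0.30647881 0.014     ]
 [0.69319748 0.09935806 0.014     ]
 [0.48770049 0.12829855 0.014     ]
 [0.51638434 0.33470663 0.014     ]] [0.60505827 0.21721051 0.014     ]
[[0.68468637 0.26378787 0.047     ]
 [0.66309492 0.13922903 0.047     ]
 [0.54970746 0.15696684 0.047     ]
 [0.56882153 0.28400447 0.047     ]] [0.61657757 0.21099705 0.047     ]
target [0.5711 0.2198 0.1564] dpos/50mm [ 6.533 14.245 -1.487] drot/8deg [ 0.665 -4.394 -4.287] F [ 1.  -0.5  1.2] open 0.0856 t 0.15 q [-63.6   5.   10.   95.1  -0.   90. ]
```

```bash
python3 -m jog '{"turn":[[0.033,-0.22,-0.214],[0.033,-0.22,-0.214],[0.033,-0.22,-0.214],[0.033,-0.22,-0.214],[0.033,-0.22,-0.214],[0.033,-0.22,-0.214],[0.033,-0.22,-0.214],[0.033,-0.22,-0.214],[0.033,-0.22,-0.214],[0.033,-0.22,-0.214]],"delta_pos":[[0.2,0.6,0],[0.2,0.7,0],[0.2,0.7,0],[0.3,0.7,0],[0.3,0.7,0],[0.3,0.7,0],[0.3,0.7,0],[0.3,0.7,0],[0.3,0.7,0],[0.3,0.7,0]],"hand":[1,1,1,1,1,1,1,1,1,1]}' 60 && python3 -m jog '{"turn":[[0.033,-0.22,-0.214],[0.033,-0.22,-0.214],[0.033,-0.22,-0.214],[0.033,-0.22,-0.214],[0.033,-0.22,-0.214],[0.033,-0.22,-0.214],[0.033,-0.22,-0.214],[0.033,-0.22,-0.214],[0.033,-0.22,-0.214],[0.033,-0.22,-0.214]],"delta_pos":[[0.3,0.7,0],[0.3,0.7,0],[0.3,0.7,0],[0.3,0.7,0],[0.3,0.7,0],[0.3,0.7,0],[0.3,0.7,0],[0.3,0.7,0],[0.3,0.7,0],[0.3,0.7,0]],"hand":[0.5,0.5,0.5,0.5,0.5,0.5,0.5,0.5,0.5,0.5]}'
python3 - <<'E'
from h import *
togo([.617,.212,.09],35,-9,.10)
o=bot.get_obs();c=camera('wrist');save(c,'w1.png')
W=world(c,wristT(c,o));hsv=cv2.cvtColor(c['frame'],cv2.COLOR_RGB2HSV)
m=(hsv[...,0]<18)&(hsv[...,1]>150)&(hsv[...,2]>90);m&=(W[...,2]>.03)&(abs(W[...,0]-.617)<.12)&(abs(W[...,1]-.21)<.08)
P=W[m];z=P[:,2];print(len(P));A=np.c_[z,np.ones(len(z))];B=np.linalg.lstsq(A,P[:,:2],rcond=None)[0]
print(B,'at .101',[.101,1]@B,np.degrees(np.arctan2(B[0,1],B[0,0])))
E
```

```text
time: 1.15
ee_pos: [0.3797, -0.1463, 0.2313]
tcp_rot: [177.1, -17.6, 9.5]
wrist_force: [0.9, -0.3, -0.2]
opening: 0.0855
time: 2.15
ee_pos: [0.5391, 0.0382, 0.2311]
tcp_rot: [179.2, -35.3, 4.5]
wrist_force: [-0.4, -0.5, 0.7]
opening: 0.0641
target [0.5711 0.2193 0.1564] dpos/50mm [ 0.64   3.622 -1.494] drot/8deg [ 0.08   0.029 -1.633] F [-0.4 -0.5  0.7] open 0.0641 t 2.15 q [  4.4 -32.1 -28.8  58.   -0.7 179.9]
2643
[[ 1.35284553 -0.20410916]
 [ 0.4839399   0.22887128]] at .101 [0.6205773  0.20825626] -8.579731658429509
```

View pics/w1.png

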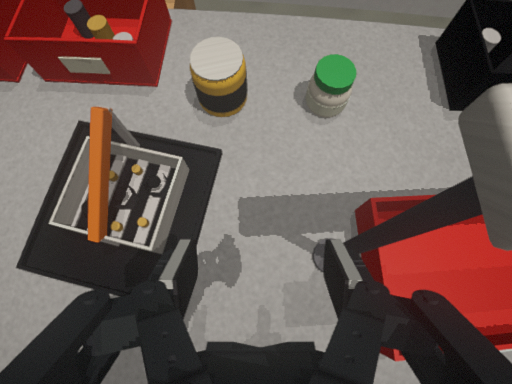

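The sieve is at wrist pixel (120,190) and the wrist view agrees with the first measurement. Joint 6 reached its limit, so I use the equivalent half-turned grasp.

```bash
sed -i "s/def rot(lean,yaw): .*/def rot(lean,yaw): return R.from_euler('xyz',[180,-lean,yaw],degrees=True)*R.from_euler('z',180,degrees=True)/" h.py
python3 - <<'E'
from h import *
togo([.617,.2105,.09],35,-8.7,.10)
E
```

```text
target [0.5711 0.2175 0.1564] dpos/50mm [ 0.616  3.574 -1.48 ] drot/8deg [-12.219   0.583  17.249] F [-1.  -0.8 -1.9] open 0.0642 t 2.2 q [  4.5 -32.  -28.9  57.8  -0.7 179.9]
```

```bash
python3 -m jog '{"turn":[[-0.61,0.03,0.86],[-0.61,0.03,0.86],[-0.61,0.03,0.86],[-0.61,0.03,0.86],[-0.61,0.03,0.86],[-0.61,0.03,0.86],[-0.61,0.03,0.86],[-0.61,0.03,0.86],[-0.61,0.03,0.86],[-0.61,0.03,0.86]],"delta_pos":[[0,0.3,0],[0,0.4,0],[0,0.4,0],[0,0.4,0],[0.1,0.4,0],[0.1,0.4,0],[0.1,0.4,0],[0.1,0.4,0],[0.1,0.4,0],[0.1,0.1,0]],"hand":[0.3,0.3,0.3,0.3,0.3,0.3,0.3,0.3,0.3,0.3]}' && python3 -m jog '{"turn":[[-0.61,0.03,0.86],[-0.61,0.03,0.86],[-0.61,0.03,0.86],[-0.61,0.03,0.86],[-0.61,0.03,0.86],[-0.61,0.03,0.86],[-0.61,0.03,0.86],[-0.61,0.03,0.86],[-0.61,0.03,0.86],[-0.61,0.03,0.86]],"delta_pos":[[0,0,0],[0,0,0],[0,0,0],[0,0,0],[0,0,0],[0,0,0],[0,0,0],[0,0,0],[0,0,0],[0,0,0]],"hand":[0.3,0.3,0.3,0.3,0.3,0.3,0.3,0.3,0.3,0.3]}'
python3 - <<'E'
from h import *
togo([.617,.2105,.09],35,-8.7,.10)
E
```

```text
time: 3.2
ee_pos: [0.5684, 0.2194, 0.2308]
tcp_rot: [148.1, 0.4, 87.9]
wrist_force: [-0.9, 0.1, -0.5]
opening: 0.0555
time: 4.2
ee_pos: [0.5683, 0.2176, 0.231]
tcp_rot: [-180.0, 35.1, 171.2]
wrist_force: [-0.6, 0.1, 0.2]
opening: 0.0552
target [0.5711 0.2175 0.1564] dpos/50mm [ 5.600e-02 -1.000e-03 -1.493e+00] drot/8deg [0.004 0.017 0.017] F [-0.6  0.1  0.2] open 0.0552 t 4.2 q [ 30.9 -15.9 -16.9  60.6 -21.6  34.2]
```

Great. I go down to the pre-grasp point and look again.

```bash
python3 -m jog '{"turn":[[0,0,0],[0,0,0],[0,0,0],[0,0,0],[0,0,0],[0,0,0],[0,0,0],[0,0,0],[0,0,0],[0,0,0]],"delta_pos":[[0.05,0,-0.3],[0,0,-0.3],[0,0,-0.3],[0,0,-0.3],[0,0,-0.3],[0,0,0],[0,0,0],[0,0,0],[0,0,0],[0,0,0]],"hand":[0,0,0,0,0,0,0,0,0,0]}'
python3 - <<'E'
from h import *
togo([.617,.2105,.09],35,-8.7,.0)
o=bot.get_obs();c=camera('wrist');save(c,'w2.png')
W=world(c,wristT(c,o));hsv=cv2.cvtColor(c['frame'],cv2.COLOR_RGB2HSV)
m=(hsv[...,0]<18)&(hsv[...,1]>150)&(hsv[...,2]>90);m&=(W[...,2]>.03)&(abs(W[...,0]-.617)<.12)&(abs(W[...,1]-.21)<.08)
P=W[m];z=P[:,2];print(len(P));A=np.c_[z,np.ones(len(z))];B=np.linalg.lstsq(A,P[:,:2],rcond=None)[0]
print(B,'at .101',[.101,1]@B,np.degrees(np.arctan2(B[0,1],B[0,0])))
E
```

```text
time: 5.2
ee_pos: [0.5714, 0.2181, 0.157]
tcp_rot: [179.7, 35.2, 170.7]
wrist_force: [-0.5, 0.0, -0.4]
opening: 0.043
target [0.6278 0.2089 0.0744] dpos/50mm [ 1.128 -0.184 -1.652] drot/8deg [-0.029  0.031  0.051] F [-0.5  0.  -0.4] open 0.043 t 5.2 q [ 30.7 -15.3 -24.7  52.1 -21.5  34.4]
3344
[[ 1.0852038  -0.12348915]
 [ 0.50142776  0.22624688]] at .101 [0.61103334 0.21377448] -6.491962502631383
```

View pics/w2.png

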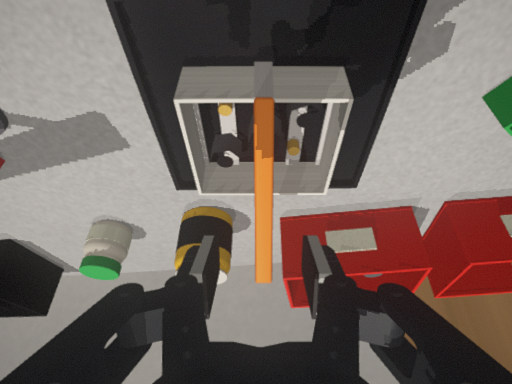

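The bar (column 264) sits midway between the fingers (columns about 205 and 320), parallel to the approach plane. I go in and close.

```bash
python3 -m jog '{"turn":[[0,0,0],[0,0,0],[0,0,0],[0,0,0],[0,0,0],[0,0,0],[0,0,0],[0,0,0],[0,0,0],[0,0,0]],"delta_pos":[[0.12,-0.02,-0.18],[0.12,-0.02,-0.18],[0.12,-0.02,-0.18],[0.12,-0.02,-0.18],[0.12,-0.02,-0.18],[0.12,-0.02,-0.18],[0.12,-0.02,-0.18],[0.12,-0.02,-0.18],[0.14,-0.02,-0.21],[0,0,0]],"hand":[0,0,0,0,0,0,0,0,0,0]}'
python3 - <<'E'
from h import *
togo([.616,.2105,.09],35,-8.7,.0)
c=camera('wrist');save(c,'w3.png');c=camera('scene');cv2.imwrite('pics/s3.png',cv2.resize(c['frame'][150:300,180:360,::-1],None,fx=4,fy=4))
E
```

```text
time: 6.25
ee_pos: [0.626, 0.2083, 0.0714]
tcp_rot: [179.8, 35.0, 170.8]
wrist_force: [-0.2, -0.6, 0.5]
opening: 0.0428
target [0.6268 0.2089 0.0744] dpos/50mm [0.016 0.011 0.06 ] drot/8deg [-0.017  0.008  0.053] F [-0.2 -0.6  0.5] open 0.0428 t 6.25 q [ 26.7  -6.9 -27.3  39.9 -19.5  30.7]
```

View pics/w3.png

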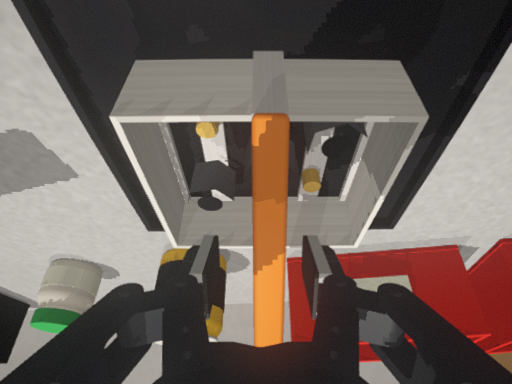

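View pics/s3.png

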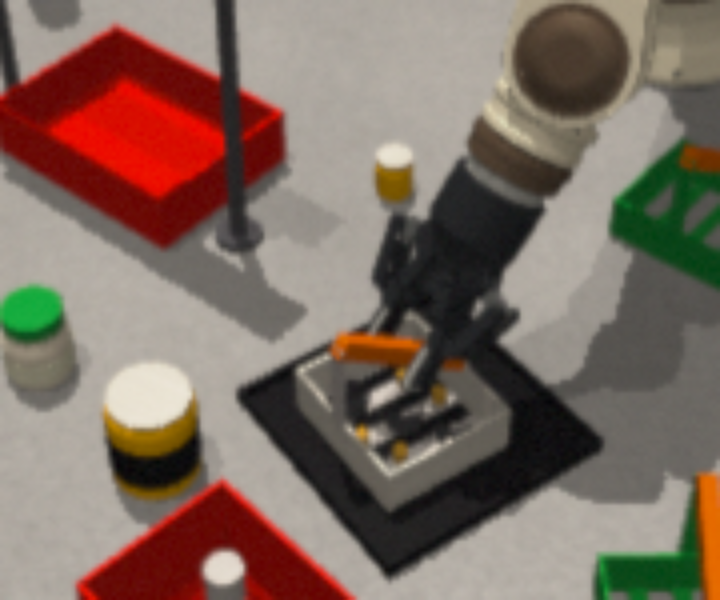

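The bar is about 8 px (3 mm) towards +y of the finger centre. I correct that and close.

```bash
python3 -m jog '{"turn":[[0,0,0.05],[0,0,0],[0,0,0],[0,0,0],[0,0,0],[0,0,0],[0,0,0],[0,0,0],[0,0,0],[0,0,0]],"delta_pos":[[0.02,0.06,0.04],[0,0,0],[0,0,0],[0,0,0],[0,0,0],[0,0,0],[0,0,0],[0,0,0],[0,0,0],[0,0,0]],"hand":[0,0,-0.2,-0.4,-0.5,-0.6,-0.7,-0.8,-1,-1]}' 80
python3 -m jog '{"turn":[[0,0,0],[0,0,0],[0,0,0],[0,0,0],[0,0,0],[0,0,0],[0,0,0],[0,0,0],[0,0,0],[0,0,0]],"delta_pos":[[0,0,0],[0,0,0],[0,0,0],[0,0,0.02],[0,0,0.04],[0,0,0.06],[0,0,0.08],[0,0,0.1],[0,0,0.1],[0,0,0.1]],"hand":[-1,-1,-1,-1,-1,-1,-1,-1,-1,-1]}' 80
python3 - <<'E'
from h import *
togo([.616,.2105,.09],35,-8.7,.0)
c=camera('wrist');save(c,'w4.png');c=camera('scene');cv2.imwrite('pics/s4.png',cv2.resize(c['frame'][150:300,180:360,::-1],None,fx=4,fy=4))
E
```

```text
time: 7.35
ee_pos: [0.6272, 0.212, 0.076]
tcp_rot: [179.7, 35.2, 171.1]
wrist_force: [-1.1, 0.5, 3.3]
opening: 0.0131
time: 8.35
ee_pos: [0.6272, 0.2119, 0.1014]
tcp_rot: [179.7, 35.2, 171.1]
wrist_force: [-0.4, 0.2, -4.8]
opening: 0.0127
target [0.6268 0.2089 0.0744] dpos/50mm [-0.009 -0.062 -0.539] drot/8deg [-0.027  0.027  0.001] F [-0.4  0.2 -4.8] open 0.0127 t 8.35 q [ 26.9  -7.9 -24.8  43.1 -19.4  30.4]
```

View pics/w4.png

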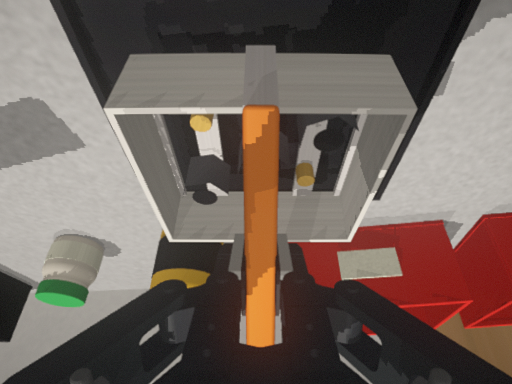

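View pics/s4.png

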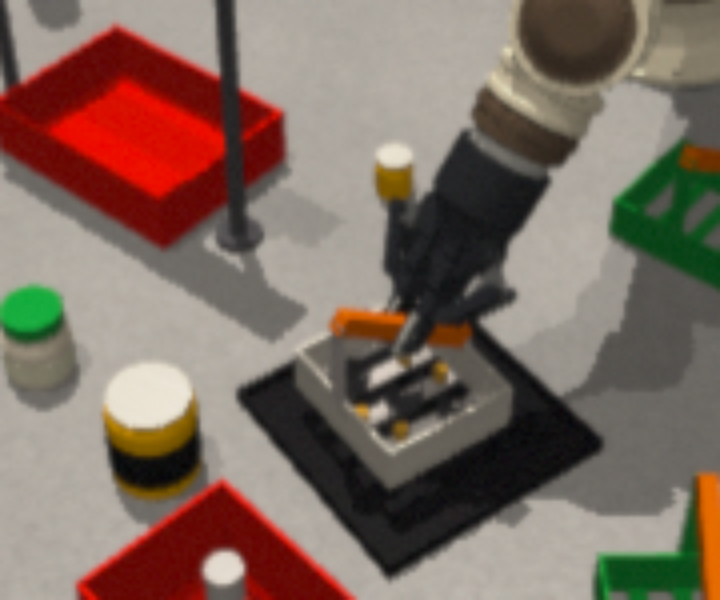

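The sieve is gripped and lifted level, with all parts visible. I carry it gently, first up and back towards the robot so it passes in front of the lamp post.

```bash
python3 -m jog '{"turn":[[0,0,0],[0,0,0],[0,0,0],[0,0,0],[0,0,0],[0,0,0],[0,0,0],[0,0,0],[0,0,0],[0,0,0]],"delta_pos":[[0,0,0.04],[0,0,0.1],[0,0,0.15],[-0.05,0,0.17],[-0.1,0,0.17],[-0.15,0,0.17],[-0.15,0,0.14],[-0.2,0,0.1],[-0.2,0,0.05],[-0.2,0,0]],"hand":[-1,-1,-1,-1,-1,-1,-1,-1,-1,-1]}' && python3 -m jog '{"turn":[[0,0,0],[0,0,0],[0,0,0],[0,0,0],[0,0,0],[0,0,0],[0,0,0],[0,0,0],[0,0,0],[0,0,0]],"delta_pos":[[-0.25,0,0],[-0.3,0,0],[-0.3,0,0],[-0.3,0,0],[-0.25,0,0],[-0.2,0,0],[-0.15,0,0],[-0.1,0,0],[-0.05,0,0],[0,0,0]],"hand":[-1,-1,-1,-1,-1,-1,-1,-1,-1,-1]}'
python3 - <<'E'
from h import *
togo([.547,-.209,.171],35,6.9,.0)
E
```

```text
time: 9.45
ee_pos: [0.5738, 0.212, 0.1557]
tcp_rot: [179.7, 35.2, 171.1]
wrist_force: [-0.2, -0.2, -3.3]
opening: 0.0129
time: 10.45
ee_pos: [0.4796, 0.212, 0.1553]
tcp_rot: [179.7, 35.2, 171.1]
wrist_force: [0.4, 0.3, -3.8]
opening: 0.0124
target [ 0.5578 -0.2077  0.1554] dpos/50mm [ 1.564e+00 -8.394e+00  3.000e-03] drot/8deg [-0.03   0.022  1.95 ] F [ 0.4  0.3 -3.8] open 0.0124 t 10.45 q [ 36.6 -26.7 -32.7  57.6 -24.   39.7]
```

```bash
python3 -m jog '{"turn":[[0,0,0.02],[0,0,0.05],[0,0,0.08],[0,0,0.1],[0,0,0.1],[0,0,0.1],[0,0,0.1],[0,0,0.1],[0,0,0.1],[0,0,0.1]],"delta_pos":[[0,-0.05,0],[0,-0.1,0],[0,-0.15,0],[0,-0.2,0],[0,-0.25,0],[0,-0.3,0],[0,-0.3,0],[0,-0.3,0],[0,-0.3,0],[0,-0.3,0]],"hand":[-1,-1,-1,-1,-1,-1,-1,-1,-1,-1]}' && python3 -m jog '{"turn":[[0,0,0.1],[0,0,0.1],[0,0,0.1],[0,0,0.1],[0,0,0.1],[0,0,0.1],[0,0,0.1],[0,0,0.1],[0,0,0.1],[0,0,0.1]],"delta_pos":[[0,-0.3,0],[0,-0.3,0],[0,-0.3,0],[0,-0.3,0],[0,-0.3,0],[0,-0.3,0],[0,-0.3,0],[0,-0.3,0],[0,-0.3,0],[0,-0.3,0]],"hand":[-1,-1,-1,-1,-1,-1,-1,-1,-1,-1]}'
python3 - <<'E'
from h import *
togo([.547,-.209,.171],35,6.9,.0)
E
```

```text
time: 11.45
ee_pos: [0.4795, 0.0981, 0.1553]
tcp_rot: [179.7, 35.2, 178.0]
wrist_force: [0.6, 0.4, -5.0]
opening: 0.0125
time: 12.45
ee_pos: [0.4792, -0.052, 0.1553]
tcp_rot: [179.8, 35.2, -174.0]
wrist_force: [0.6, -0.8, -4.3]
opening: 0.0126
target [ 0.5578 -0.2077  0.1554] dpos/50mm [ 1.572e+00 -3.114e+00  3.000e-03] drot/8deg [-0.023  0.023  0.101] F [ 0.6 -0.8 -4.3] open 0.0126 t 12.45 q [-12.5 -41.  -41.6  55.7  10.7 -15.3]
```

```bash
python3 -m jog '{"turn":[[0,0,0.1],[0,0,0],[0,0,0],[0,0,0],[0,0,0],[0,0,0],[0,0,0],[0,0,0],[0,0,0],[0,0,0]],"delta_pos":[[0,-0.3,0],[0,-0.3,0],[0,-0.3,0],[0,-0.3,0],[0,-0.3,0],[0,-0.3,0],[0,-0.3,0],[0.02,-0.25,0],[0.05,-0.2,0],[0.1,-0.15,0]],"hand":[-1,-1,-1,-1,-1,-1,-1,-1,-1,-1]}' && python3 -m jog '{"turn":[[0,0,0],[0,0,0],[0,0,0],[0,0,0],[0,0,0],[0,0,0],[0,0,0],[0,0,0],[0,0,0],[0,0,0]],"delta_pos":[[0.15,-0.1,0],[0.2,-0.05,0],[0.2,0,0],[0.2,0,0],[0.2,0,0],[0.15,0,0],[0.1,0,0],[0.05,0,0],[0,0,0],[0,0,0]],"hand":[-1,-1,-1,-1,-1,-1,-1,-1,-1,-1]}'
python3 - <<'E'
from h import *
togo([.547,-.209,.171],35,6.9,.0)
for n in('scene','top','wrist'):
    c=camera(n);save(c,n+'5.png')
    if n=='scene': cv2.imwrite('pics/s5.png',cv2.resize(c['frame'][90:240,150:330,::-1],None,fx=4,fy=4))
E
```

```text
time: 13.45
ee_pos: [0.4881, -0.1866, 0.1553]
tcp_rot: [179.7, 35.2, -173.3]
wrist_force: [0.4, 0.5, -4.3]
opening: 0.0125
time: 14.45
ee_pos: [0.5505, -0.1931, 0.1553]
tcp_rot: [179.7, 35.2, -173.3]
wrist_force: [-0.6, 0.7, -3.5]
opening: 0.0129
target [ 0.5578 -0.2077  0.1554] dpos/50mm [ 0.147 -0.292  0.003] drot/8deg [-0.032  0.016  0.001] F [-0.6  0.7 -3.5] open 0.0129 t 14.45 q [-28.9 -20.5 -28.9  52.   19.8 -30.4]
```

View pics/s5.png

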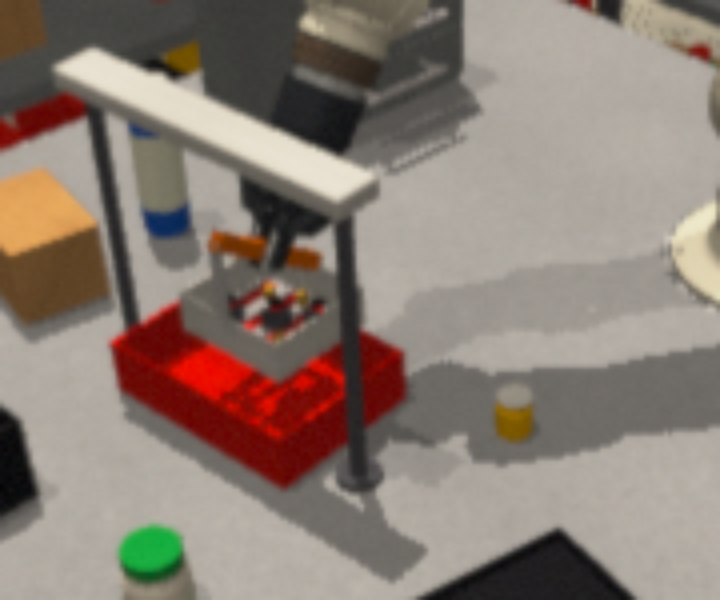

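View pics/top5.png

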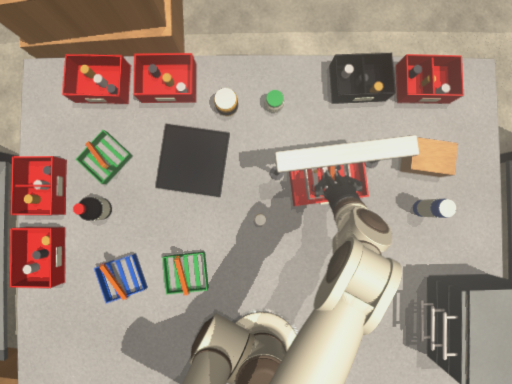

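View pics/wrist5.png

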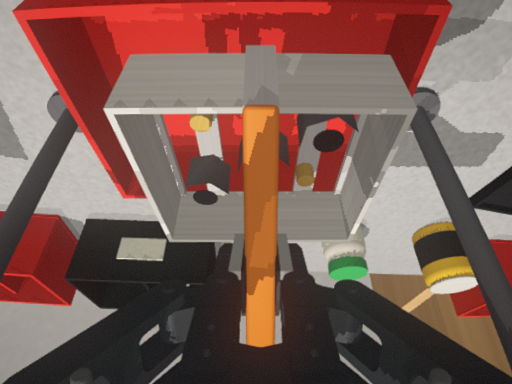

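The sieve is over the bin (scene crop (260,310)) with rollers and nuts still aboard and the lamp clear. I centre it and shake along its y axis.

```bash
python3 -m jog '{"turn":[[0,0,0],[0,0,0],[0,0,0],[0,0,0],[0,0,0],[0,0,0],[0,0,0],[0,0,0],[0,0,0],[0,0,0]],"delta_pos":[[0.1,-0.35,0],[0.1,-0.34,0],[-0.07,0.6,0],[-0.02,0.2,0],[0.07,-0.6,0],[0.02,-0.2,0],[-0.07,0.6,0],[-0.02,0.2,0],[0.07,-0.6,0],[0.02,-0.2,0]],"hand":[-1,-1,-1,-1,-1,-1,-1,-1,-1,-1]}' 100 && python3 -m jog '{"turn":[[0,0,0],[0,0,0],[0,0,0],[0,0,0],[0,0,0],[0,0,0],[0,0,0],[0,0,0],[0,0,0],[0,0,0]],"delta_pos":[[-0.07,0.6,0],[-0.02,0.2,0],[0.07,-0.6,0],[0.02,-0.2,0],[-0.07,0.6,0],[-0.02,0.2,0],[0.07,-0.6,0],[0.02,-0.2,0],[0,0,0],[0,0,0]],"hand":[-1,-1,-1,-1,-1,-1,-1,-1,-1,-1]}'
python3 - <<'E'
from h import *
togo([.547,-.209,.171],35,6.9,.0)
for n in('scene','wrist'):
    c=camera(n);save(c,n+'6.png')
    if n=='scene': cv2.imwrite('pics/s6.png',cv2.resize(c['frame'][90:240,150:330,::-1],None,fx=4,fy=4))
E
```

```text
time: 15.6
ee_pos: [0.561, -0.2286, 0.156]
tcp_rot: [179.8, 35.2, -173.2]
wrist_force: [0.3, 0.2, -3.1]
opening: 0.0124
time: 16.6
ee_pos: [0.5604, -0.2275, 0.155]
tcp_rot: [179.7, 35.1, -173.3]
wrist_force: [-1.2, -0.0, -4.5]
opening: 0.0123
target [ 0.5578 -0.2077  0.1554] dpos/50mm [-0.052  0.397  0.009] drot/8deg [-0.036  0.013  0.006] F [-1.2 -0.  -4.5] open 0.0123 t 16.6 q [-32.  -16.3 -25.6  52.1  21.3 -33.2]
```

View pics/s6.png

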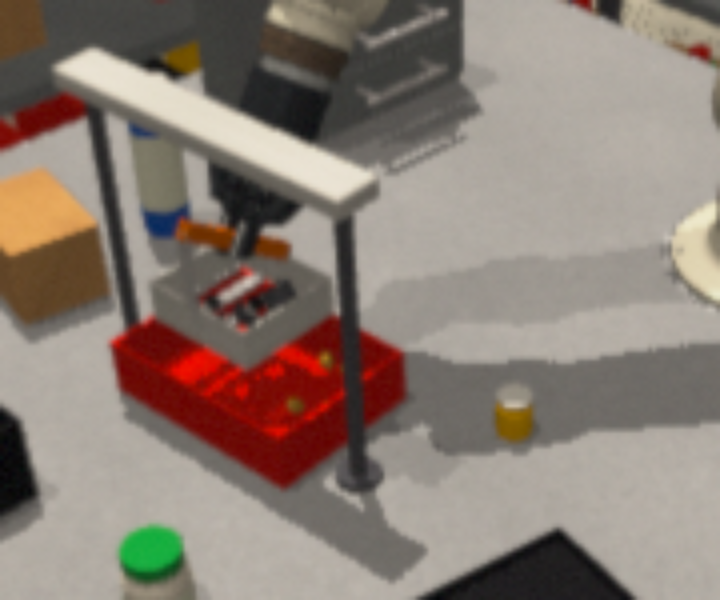

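View pics/wrist6.png

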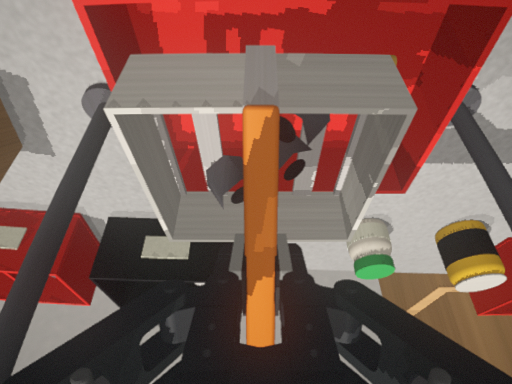

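Two rollers show in the bin at crop (325,358) and (295,405), and none are visible in the pan. I shake more to be sure.

```bash
python3 -m jog '{"turn":[[0,0,0],[0,0,0],[0,0,0],[0,0,0],[0,0,0],[0,0,0],[0,0,0],[0,0,0],[0,0,0],[0,0,0]],"delta_pos":[[-0.07,0.6,0],[-0.02,0.2,0],[0.07,-0.6,0],[0.02,-0.2,0],[-0.07,0.6,0],[-0.02,0.2,0],[0.07,-0.6,0],[0.02,-0.2,0],[-0.07,0.6,0],[-0.02,0.2,0]],"hand":[-1,-1,-1,-1,-1,-1,-1,-1,-1,-1]}' && python3 -m jog '{"turn":[[0,0,0],[0,0,0],[0,0,0],[0,0,0],[0,0,0],[0,0,0],[0,0,0],[0,0,0],[0,0,0],[0,0,0]],"delta_pos":[[0.07,-0.6,0],[0.02,-0.2,0],[-0.07,0.6,0],[-0.02,0.2,0],[0.07,-0.6,0],[0.02,-0.2,0],[-0.04,0.4,0],[0,0,0],[0,0,0],[0,0,0]],"hand":[-1,-1,-1,-1,-1,-1,-1,-1,-1,-1]}'
python3 - <<'E'
from h import *
togo([.547,-.209,.171],35,6.9,.0)
for n in('scene','wrist','top'):
    c=camera(n);save(c,n+'7.png')
    if n=='scene': cv2.imwrite('pics/s7.png',cv2.resize(c['frame'][140:220,170:260,::-1],None,fx=8,fy=7))
    if n=='top': cv2.imwrite('pics/t7.png',cv2.resize(c['frame'][140:220,270:390,::-1],None,fx=6,fy=6))
E
```

```text
time: 17.7
ee_pos: [0.5557, -0.1866, 0.1548]
tcp_rot: [179.6, 35.1, -173.3]
wrist_force: [0.9, -0.1, -3.5]
opening: 0.0122
time: 18.7
ee_pos: [0.5587, -0.2078, 0.1554]
tcp_rot: [179.7, 35.2, -173.3]
wrist_force: [0.9, -0.2, -3.5]
opening: 0.0122
target [ 0.5578 -0.2077  0.1554] dpos/50mm [-0.018  0.002  0.   ] drot/8deg [-0.03   0.019  0.001] F [ 0.9 -0.2 -3.5] open 0.0122 t 18.7 q [-30.  -18.3 -27.2  51.8  20.4 -31.4]
```

View pics/s7.png

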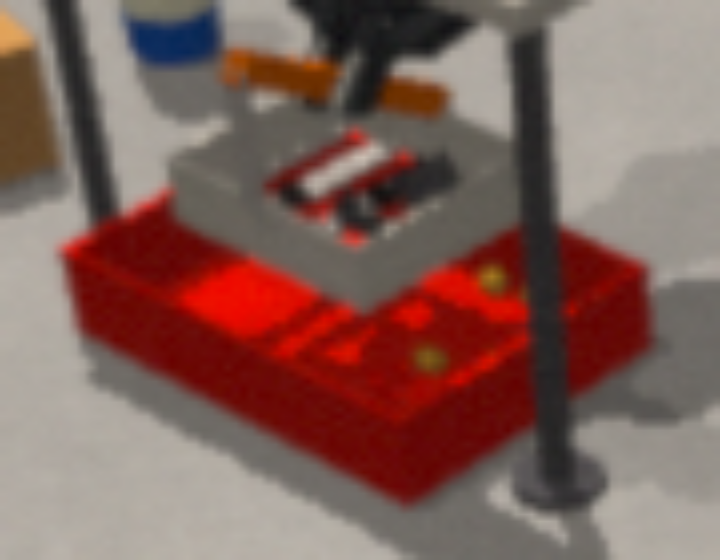

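View pics/wrist7.png

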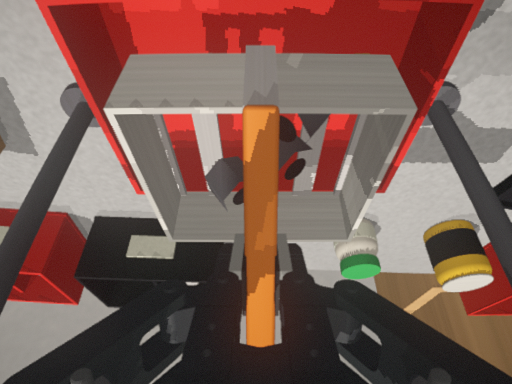

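View pics/t7.png

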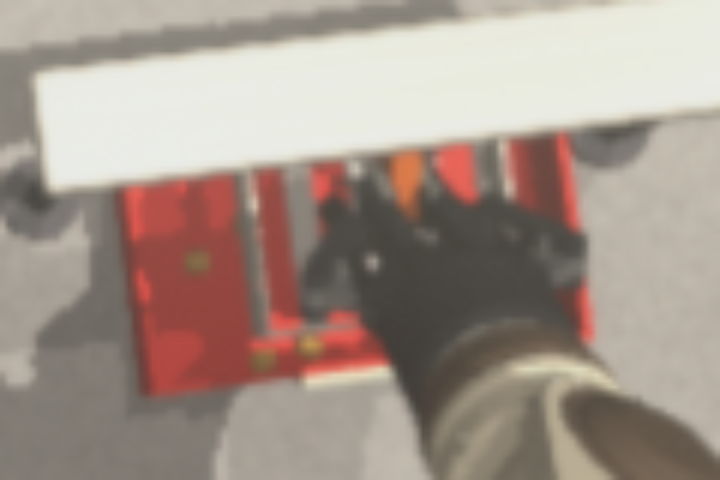

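```bash
python3 - <<'E'
from h import *
from PIL import Image
E
python3 - <<'E'
from h import *
t=dict(np.load('/tmp/top.npz'));s=dict(np.load('/tmp/scene.npz'))
px=np.array([(198,262),(262,360),(312,345)])/6+[270,140];print(ray(t,px,.011).round(3))
px=np.array([(430,358),(490,278),(528,285)])/[8,7]+[170,140];print(ray(s,px,.011).round(3))
E
```

```text
[[ 0.527 -0.136  0.011]
 [ 0.475 -0.17   0.011]
 [ 0.483 -0.197  0.011]]
[[ 0.548 -0.16   0.011]
 [ 0.481 -0.195  0.011]
 [ 0.471 -0.177  0.011]]
```

The rays give four distinct spots: two rollers matched in both views, plus one seen only in top and one only in scene. I back out gently and verify with a clear view of the bin.

```bash
python3 -m jog '{"turn":[[0,0,0],[0,0,0],[0,0,0],[0,0,0],[0,0,0],[0,0,0],[0,0,0],[0,0,0],[0,0,0],[0,0,0]],"delta_pos":[[-0.05,0,0],[-0.1,0,0],[-0.15,0,0],[-0.2,0,0],[-0.25,0,0],[-0.25,0,0],[-0.25,0,0],[-0.2,0,0],[-0.1,0,0],[-0.05,0,0]],"hand":[-1,-1,-1,-1,-1,-1,-1,-1,-1,-1]}'
python3 - <<'E'
from h import *
togo([.469,.212,.171],35,-8.7,.0)
for n in('scene','wrist'):
    c=camera(n);save(c,n+'8.png')
    if n=='scene':
        cv2.imwrite('pics/s8.png',cv2.resize(c['frame'][140:220,170:260,::-1],None,fx=8,fy=7))
E
```

```text
time: 19.85
ee_pos: [0.4782, -0.2078, 0.1555]
tcp_rot: [179.7, 35.2, -173.3]
wrist_force: [0.3, -0.4, -4.9]
opening: 0.0119
target [0.4798 0.2104 0.1554] dpos/50mm [ 3.200e-02  8.363e+00 -1.000e-03] drot/8deg [-0.026  0.024 -1.945] F [ 0.3 -0.4 -4.9] open 0.0119 t 19.85 q [-35.9 -27.9 -33.5  57.2  23.2 -37. ]
```

View pics/s8.png

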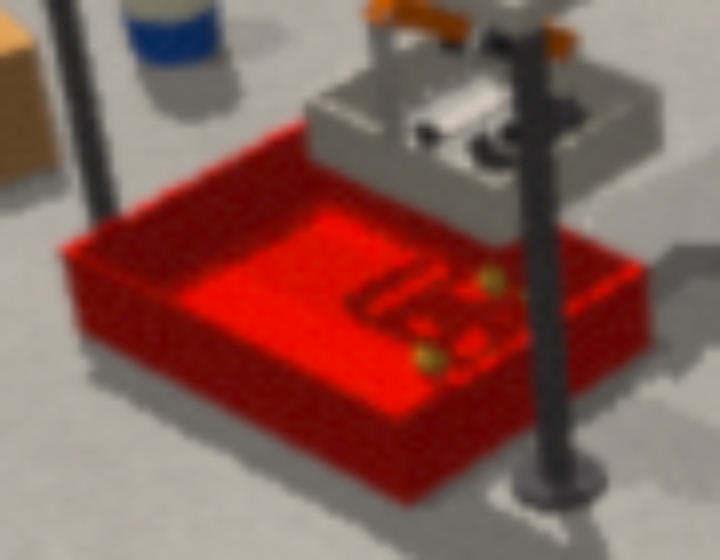

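View pics/wrist8.png

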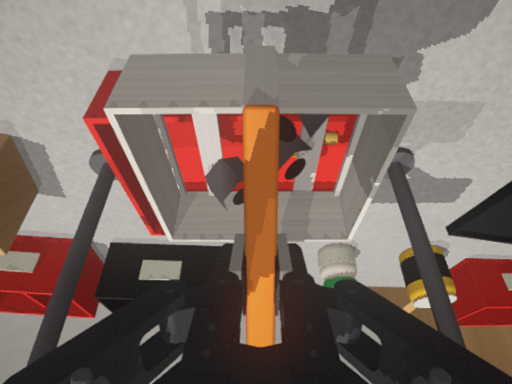

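```bash
python3 - <<'E'
from h import *
o=bot.get_obs();c=camera('wrist');W=world(c,wristT(c,o));print('wrist roller',W[138,332])
t=camera('top');cv2.imwrite('pics/t8.png',cv2.resize(t['frame'][140:240,270:390,::-1],None,fx=6,fy=6))
W=world(t);h=cv2.cvtColor(t['frame'],cv2.COLOR_RGB2HSV)
s=camera('scene')
for P in([.527,-.136,.011],[.548,-.16,.011],[.548,-.16,.03]):
  for n,c in(('scene',s),('top',t)):
    p=c['extrinsics']@np.array(P+[1]);x,y=p[0]/-p[2],-p[1]/-p[2];k=1+c['k1']*(x*x+y*y);print(n,P,c['fx']*x*k+c['cx'],c['fy']*y*k+c['cy'])
E
```

```text
wrist roller [ 0.52477067 -0.13479494  0.01612596]
scene [0.527, -0.136, 0.011] 231.8469145944497 191.6599985699338
top [0.527, -0.136, 0.011] 302.9534327975299 183.64937228860367
scene [0.548, -0.16, 0.011] 223.69486986484412 191.1697224318841
top [0.548, -0.16, 0.011] 310.3785629615186 177.07549661355
scene [0.548, -0.16, 0.03] 223.34529102248186 187.36645453868857
top [0.548, -0.16, 0.03] 311.27456179719366 176.5844304203711
```

View pics/t8.png

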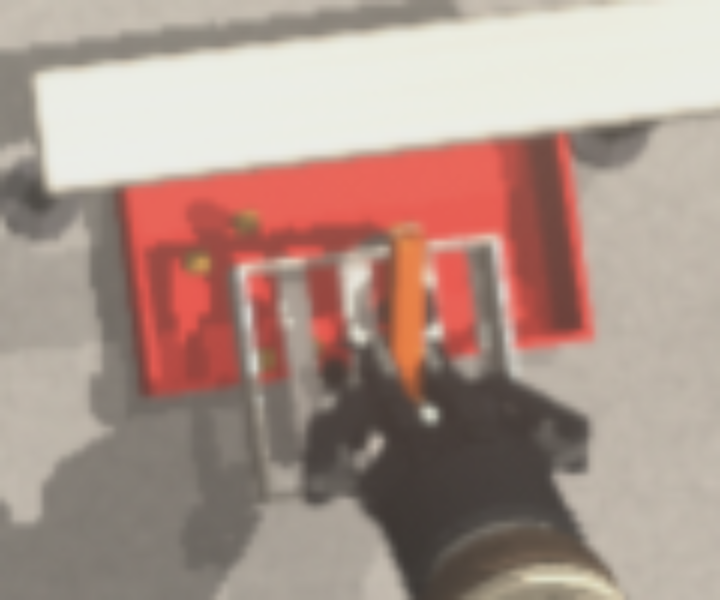

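Top now shows rollers in the bin at (247,222), (198,262) and (265,360), and scene and earlier top views give the fourth at world (0.48,-0.196). All four are in the bin. I carry the sieve back.

```bash
python3 -m jog '{"turn":[[0,0,0],[0,0,0],[0,0,0],[0,0,0],[0,0,0],[0,0,-0.05],[0,0,-0.1],[0,0,-0.1],[0,0,-0.1],[0,0,-0.1]],"delta_pos":[[0,0.05,0],[0,0.1,0],[0,0.15,0],[0,0.2,0],[0,0.25,0],[0,0.3,0],[0,0.35,0],[0,0.35,0],[0,0.35,0],[0,0.35,0]],"hand":[-1,-1,-1,-1,-1,-1,-1,-1,-1,-1]}' && python3 -m jog '{"turn":[[0,0,-0.1],[0,0,-0.1],[0,0,-0.1],[0,0,-0.1],[0,0,-0.1],[0,0,-0.1],[0,0,-0.1],[0,0,-0.1],[0,0,-0.1],[0,0,-0.1]],"delta_pos":[[0,0.35,0],[0,0.35,0],[0,0.35,0],[0,0.35,0],[0,0.35,0],[0,0.35,0],[0,0.35,0],[0,0.35,0],[0,0.35,0],[0,0.35,0]],"hand":[-1,-1,-1,-1,-1,-1,-1,-1,-1,-1]}' && python3 -m jog '{"turn":[[0,0,-0.1],[0,0,-0.1],[0,0,-0.1],[0,0,-0.1],[0,0,-0.05],[0,0,-0.05],[0,0,0],[0,0,0],[0,0,0],[0,0,0]],"delta_pos":[[0,0.35,0],[0,0.35,0],[0,0.35,0],[0,0.3,0],[0,0.25,0],[0,0.2,0],[0.05,0.15,0],[0.1,0.1,0],[0.15,0.05,0],[0.2,0,0]],"hand":[-1,-1,-1,-1,-1,-1,-1,-1,-1,-1]}'
python3 - <<'E'
from h import *
togo([.610,.214,.171],35,-8.7,.0)
E
```

```text
time: 21.1
ee_pos: [0.4784, -0.0835, 0.1554]
tcp_rot: [179.7, 35.2, -176.9]
wrist_force: [-0.4, 0.4, -3.8]
opening: 0.0127
time: 22.1
ee_pos: [0.478, 0.0916, 0.1555]
tcp_rot: [179.6, 35.2, 175.1]
wrist_force: [-0.7, 0.3, -3.7]
opening: 0.012
time: 23.1
ee_pos: [0.5043, 0.1951, 0.1554]
tcp_rot: [179.7, 35.2, 171.1]
wrist_force: [-0.4, -0.2, -2.9]
opening: 0.012
target [0.6208 0.2124 0.1554] dpos/50mm [2.33e+00 3.44e-01 1.00e-03] drot/8deg [-0.028  0.027 -0.003] F [-0.4 -0.2 -2.9] open 0.012 t 23.1 q [ 32.6 -25.6 -32.1  55.4 -22.2  35.8]
```

```bash
python3 -m jog '{"turn":[[0,0,0],[0,0,0],[0,0,0],[0,0,0],[0,0,0],[0,0,0],[0,0,0],[0,0,0],[0,0,0],[0,0,0]],"delta_pos":[[0.25,0.02,0],[0.3,0.04,0],[0.3,0.06,0],[0.3,0.06,0],[0.3,0.06,0],[0.3,0.06,0],[0.25,0.04,0],[0.2,0,0],[0.1,0,0],[0.03,0,0]],"hand":[-1,-1,-1,-1,-1,-1,-1,-1,-1,-1]}' && python3 -m jog '{"turn":[[0,0,0],[0,0,0],[0,0,0],[0,0,0],[0,0,0],[0,0,0],[0,0,0],[0,0,0],[0,0,0],[0,0,0]],"delta_pos":[[0,0,-0.05],[0,0,-0.1],[0,0,-0.15],[0,0,-0.2],[0,0,-0.2],[0,0,-0.2],[0,0,-0.2],[0,0,-0.15],[0,0,-0.1],[0,0,-0.05]],"hand":[-1,-1,-1,-1,-1,-1,-1,-1,-1,-1]}'
python3 - <<'E'
from h import *
togo([.610,.214,.0915],35,-8.7,.0)
c=camera('scene');cv2.imwrite('pics/s9.png',cv2.resize(c['frame'][180:300,210:350,::-1],None,fx=5,fy=5))
E
```

```text
time: 24.1
ee_pos: [0.6205, 0.2115, 0.155]
tcp_rot: [179.7, 35.1, 171.1]
wrist_force: [0.4, 0.4, -3.8]
opening: 0.0122
time: 25.1
ee_pos: [0.62, 0.2118, 0.0846]
tcp_rot: [179.7, 35.1, 171.1]
wrist_force: [0.1, 1.0, -4.1]
opening: 0.0121
target [0.6208 0.2124 0.0759] dpos/50mm [ 0.016  0.01  -0.173] drot/8deg [-0.024  0.021  0.001] F [ 0.1  1.  -4.1] open 0.0121 t 25.1 q [ 27.3  -8.1 -26.9  41.4 -19.6  30.8]
```

View pics/s9.png

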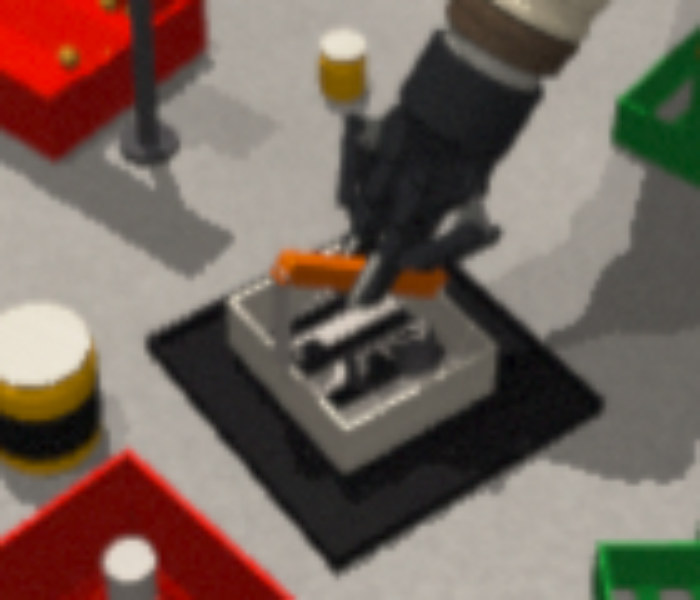

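The sieve is about 8 mm above the tray floor and inside the rim. I lower it slowly to contact.

```bash
python3 -m jog '{"turn":[[0,0,0],[0,0,0],[0,0,0],[0,0,0],[0,0,0],[0,0,0],[0,0,0],[0,0,0],[0,0,0],[0,0,0]],"delta_pos":[[0,0,-0.03],[0,0,-0.03],[0,0,-0.03],[0,0,-0.03],[0,0,-0.02],[0,0,-0.02],[0,0,-0.02],[0,0,0],[0,0,0],[0,0,0]],"hand":[-1,-1,-1,-1,-1,-1,-1,-1,-1,-1]}'
```

```text
time: 26.15
ee_pos: [0.6201, 0.2119, 0.0763]
tcp_rot: [179.7, 35.2, 171.1]
wrist_force: [0.2, 0.2, -3.8]
opening: 0.012
```

```bash
python3 -m jog '{"turn":[[0,0,0],[0,0,0],[0,0,0],[0,0,0],[0,0,0],[0,0,0],[0,0,0],[0,0,0],[0,0,0],[0,0,0]],"delta_pos":[[0,0,-0.01],[0,0,-0.01],[0,0,-0.01],[0,0,0],[0,0,0],[0,0,0],[0,0,0],[0,0,0],[0,0,0],[0,0,0]],"hand":[-1,-1,-1,-1,-1,-1,-1,-1,-1,-1]}'
```

```text
time: 27.15
ee_pos: [0.6208, 0.2121, 0.076]
tcp_rot: [179.7, 35.3, 171.1]
wrist_force: [-2.6, -0.5, 5.3]
opening: 0.0122
```

Contact (+5 N). I open slowly, then back off along the tool axis.

```bash
python3 -m jog '{"turn":[[0,0,0],[0,0,0],[0,0,0],[0,0,0],[0,0,0],[0,0,0],[0,0,0],[0,0,0],[0,0,0],[0,0,0]],"delta_pos":[[0,0,0],[0,0,0],[0,0,0],[0,0,0],[0,0,0],[0,0,0],[0,0,0],[0,0,0],[0,0,0],[0,0,0]],"hand":[-0.7,-0.6,-0.5,-0.4,-0.3,-0.2,-0.1,0,0,0]}' 40
python3 -m jog '{"turn":[[0,0,0],[0,0,0],[0,0,0],[0,0,0],[0,0,0],[0,0,0],[0,0,0],[0,0,0],[0,0,0],[0,0,0]],"delta_pos":[[-0.06,0.01,0.08],[-0.12,0.02,0.16],[-0.23,0.035,0.33],[-0.23,0.035,0.33],[-0.23,0.035,0.33],[-0.23,0.035,0.33],[-0.23,0.035,0.33],[-0.23,0.035,0.33],[-0.23,0.035,0.33],[0,0,0]],"hand":[0,0,0,0,0,0,0,0,0,0]}'
python3 - <<'E'
from h import *
for n in('scene','wrist','top'):
    c=camera(n);save(c,n+'10.png')
    if n=='scene': cv2.imwrite('pics/s10.png',cv2.resize(c['frame'][180:300,210:350,::-1],None,fx=5,fy=5))
    if n=='top': cv2.imwrite('pics/t10.png',cv2.resize(c['frame'][80:240,150:400,::-1],None,fx=3,fy=3))
E
```

```text
time: 28.15
ee_pos: [0.6202, 0.2119, 0.0748]
tcp_rot: [179.7, 35.2, 171.1]
wrist_force: [-0.5, 0.9, -0.7]
opening: 0.0425
time: 29.15
ee_pos: [0.5305, 0.2265, 0.2062]
tcp_rot: [179.5, 35.4, 171.0]
wrist_force: [0.3, 0.9, 0.4]
opening: 0.0427
```

View pics/s10.png

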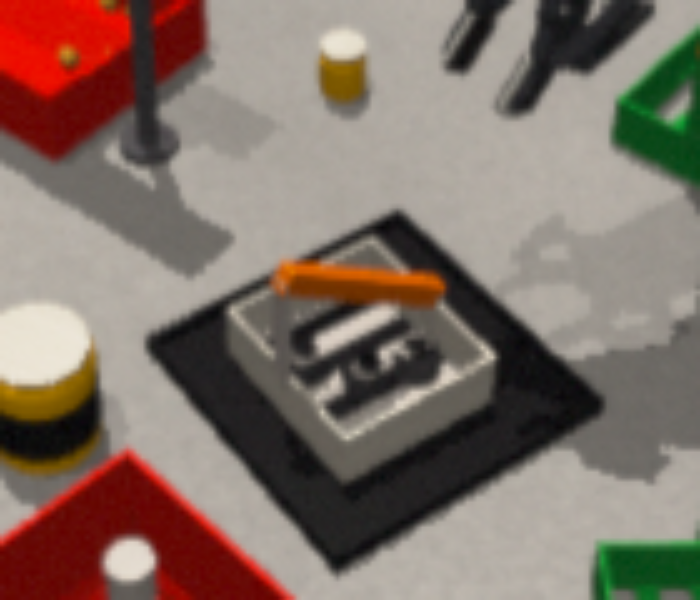

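View pics/wrist10.png

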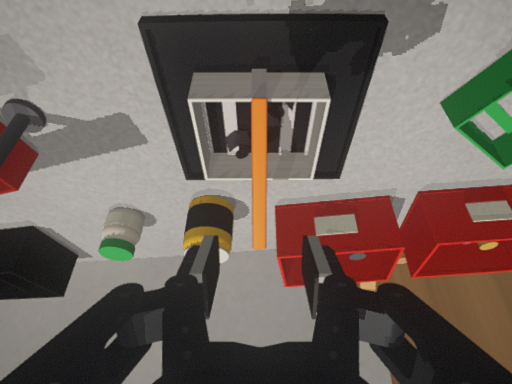

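View pics/t10.png

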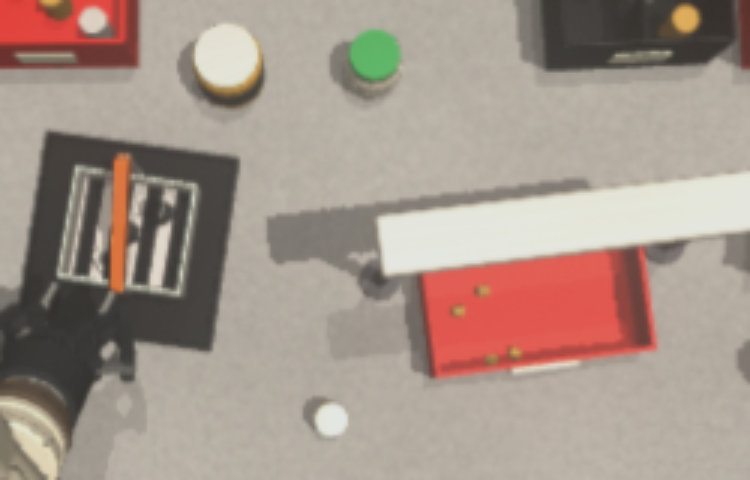

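Top shows four rollers in the bin at (458,310), (483,290), (490,358) and (515,352). The sieve is flat in the tray with the nuts in it, bystanders are in place, and the gripper is clear.

```bash
python3 -c "
from h import *
print(ticket.job_done())"
```

```text
the job is handed in; nothing more can be done
None
```

I picked up the aluminium sieve by its orange handle and carried it level to the bin, passing in front of the lamp post. I then shook it along its y axis about 25 mm above the bin rim, set it back inside the black tray and let go. The job was handed in at about 29 s of the 67 s allowed.

**Last checks:**
- **Rollers:** all four show in the bin in the final top view, and none are visible in the pan.
- **Nuts:** they are still in the pan. The handle partly hides some of them, so I counted three across several views rather than in one clear picture.
- **Sieve:** it stands level inside the tray rim, and the gripper is open and clear of it.
- **Bystanders and lamp:** the tins, the jar and the lamp look unmoved in the final views, and I did not measure them again. The forces read after each move stayed within about 6 N.

**What went wrong on the way:** the first approach ran joint 6 up against its range limit (179.9 of 180 degrees). I switched to the half-turned grasp before touching anything. No check failed or disagreed at the end.

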